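# Pin the retainer bar over a wafer cassette

### The job

Secure the wafer cassette for transport: swing the carrier's retainer bar all the way down so that its eye lies between the clevis lugs, then take the quick-release pin from its rest and, holding its thumb button in, push it from the robot's side through the aligned holes until its shoulder meets the near lug. Let go so that the button springs out and the pin is locked; leave the cassette and the things lying about where they are.

Things in the scene. Friction and masses are not known exactly. Their poses are not given: they have to be found in the camera images.
- clevis_face (a point): Centre of the entry hole in the outer face of the near lug of the carrier's clevis, 131 mm over the bench. +x: level, the way the pin goes in; +y: level, away from the bar's hinge; z up. Two lugs (29 mm round eyes, 10 mm thick, tops 145.5 mm over the bench) 17 mm apart: near x 0 to 10 mm, far x 27 to 37 mm; holes 13.5 mm in diameter.
- carrier: Aluminium cassette carrier, base plate 150 x 245 x 12 mm, fixed to the bench; origin at the centre of its underside, axes as clevis_face, which lies at x -18.5, y +95 mm, z 131 mm in it. Hinge post at y -95 mm, clevis post at y +95 mm; the cassette stands between them and its slices reach 115 mm over the bench.
- retainer_bar (a joint): Angle of the retainer bar, rad: 0 is fully down on its stop, when the 15 mm hole of its 14 mm thick eye lines up with the lug holes; grows as the free end swings up (starts 0.5 to 0.95, limit 1.2). A stiff friction hinge holds the bar where it is left; a push of about 2 N on its pad moves it down.
- bar_hinge (a point): Middle of the bar's hinge axis, 131 mm over the bench, 190 mm from the hole in the bar's eye. Turns with the bar: +x along the hinge axis (level, the way the pin goes in), +y along the bar to the eye, +z out of the bar's top. The bar is aluminium, 20 mm wide and 12 mm thick, with a white cushion under it.
- bar_pad (a point): Centre of the top of the black thumb pad (18 x 30 mm) on the bar, 150 mm from the hinge axis along the bar and 8 mm above the bar's middle line; axes as bar_hinge. Press here to swing the bar down.
- pin_grip (a point): Pinch point on the axis of the steel quick-release pin (150 g); +x to the tip. Along x from here, mm: black thumb button (27 dia.) face at -11.5 out, -6.5 pressed in; finger flange (44 dia.) -0.5 to 6.5; neck (11 dia., rings 13) to 42.5; shoulder (20 dia.) to 47.5; shank (12 dia., last 8 mm tapering to 7) to 102.5. It starts level in the saddles of its rest, axis 40.5 mm over the bench.
- pin_shoulder (a point): Centre of the pin's seating face, where shoulder meets shank, on the axis, 47.5 mm along +x from pin_grip; +x to the tip. Fully home it lies at clevis_face.
- pin_tip (a point): Centre of the flat end of the pin, 55 mm along +x from pin_shoulder.
- pin_button (a joint): Thumb button, m: 0 out, 0.005 fully in; spring 3.6 N rising to 6.6 N. Out, four balls stand 2.7 mm proud of the shank 39.5 to 44.5 mm from the shoulder face and the pin can neither enter nor leave the holes; fully in, they are flush. To hold it in, pinch along the axis from above: one finger on the button, the other behind the flange, tips over the neck (7 mm or more above the axis).
- pin_rest: Fixed rest of the pin: aluminium foot 78 x 44 x 10 mm with two open white saddles, 34 mm wide; origin at the centre of its underside, straight below pin_shoulder at the start, +x along the pin. Beside the pin the saddle under the neck reaches 0.5 mm above the pin's axis and the one under the shank 3.5 mm. The pin lifts straight up.
- cassette_mid (a point): Middle of the white wafer cassette (148 x 131 x 103 mm, loaded, 0.3 kg) that stands loose in the carrier, 50 mm above its underside.
- vial: Small screw-cap vial with a black cap standing near the work, 22 mm across and 58 mm tall; origin at its underside.
- reticle_box: Small flat white carton, 71 x 70 x 22 mm; origin at its underside.
- loupe: Black stand loupe, 38 mm across and 36 mm tall; origin at its underside.
- shipper: Round white single-slice shipper, 116 mm across and 13 mm thick; origin at its underside.

How it is judged:
On the way, in this order (a step that is already met when the one before it is completed fails the run):
1. the retainer bar is swung fully down (value of joint retainer_bar below 0.03 rad), for 0.2 s.
2. with the thumb button held in, the pin's tip is through the near lug and the bar's eye (value of joint pin_button above 0.0035 m and x of pin_tip in the frame of clevis_face above 0.026 m and y of pin_tip in the frame of clevis_face between -0.006 and 0.006 m and z of pin_tip in the frame of clevis_face between -0.006 and 0.006 m), for 0.1 s.
At the end, for the whole second after the job is handed in: Bar down (within 0.03 rad); pin through both lugs and the bar's eye, shoulder within 5 mm of clevis_face, axis within 0.1 rad of the hole's, button out (within 1 mm) so that the balls lock behind the far lug; pin at rest; cassette within 12 mm of where it stood (value of joint retainer_bar below 0.03 rad and distance between pin_shoulder and clevis_face below 0.005 m and angle between the x axis of pin_shoulder and the x axis of clevis_face, either way round below 0.1 rad and value of joint pin_button below 0.001 m and linear speed of lock_pin below 0.02 m/s and distance of cassette_mid from where it was at the start of the episode below 0.012 m); the robot touches nothing.
It fails at once if the cassette is shifted or lifted (more than 12 mm) (distance of cassette_mid from where it was at the start of the episode above 0.012 m).
It fails at once if a thing lying about is moved by more than 30 mm (distance of any of vial, reticle_box, loupe, shipper from where it was at the start of the episode above 0.03 m).
It also fails if it takes over 53 s, if anything falls off the work surface, if the arm or the gripper's body presses on something with over 40 N, if the wrist force passes 120 N, or if a joint passes its speed limit or range.

### The arm

A 7-joint arm with a two-finger parallel gripper is mounted at the origin on the work surface; the furniture and walls round the work are solid. World frame = base frame: x ahead of the robot, y to its left, z up, the work surface at z = 0. Lengths are in m, angles in rad, forces in N, time in s.
With the tool pointing down it reaches from about 0.35 to 0.775 m from the base axis. Payload 3.1 kg.
Tool frame: the origin (TCP) lies midway between the tips of the shut fingers; the grasp point (between the pads) lies 19 mm behind it; z points along the fingers, y is the line along which they close (so a half turn about z gives the same grasp; the last joint's range is limited). The gripper opens to 85 mm and grips with 20 to 120 N. Pads are 22 mm wide; open, the fingers measure 114 mm over their backs; the gripper's body (76 mm by 85 mm) begins 54 mm behind the grasp point. The pads swing forward as they close: fully open they stand 13 mm farther back than shut.
Start: joints at [1.138, 0.311, 0.014, 1.512, -0.004, 1.319, -0.027], TCP at [0.21, -0.509, 0.231] pointing down, gripper open.
Joint ranges: [-2.7, 2.7], [-0.3, 1.91], [-1.27, 1.3], [0.12, 2.57], [-1.44, 4.58], [0.2, 2.03], [-3.05, 3.05]. Speed limits (rad/s): [2.79, 2.79, 3.14, 3.14, 3.14, 3.14, 3.14].

### API

Orientations are given as a rotation vector (axis times angle).
In Python, from workcell import telemetry, cams, ctrl gives the robot as it stands.
- The arm moves only by the shell command python3 -m handwheel 'ROWS' [FORCE]. ROWS is JSON, a list of rows, each a list of 3 entries, a list of its own where there are three numbers: the turn, a rotation vector about the world's x, y, z in rad, then the shift along the world's x, y, z in cm, then the opening, from 0 (shut) to 1 (fully open). In form: [[[wx, wy, wz], [tx, ty, tz], gripper], ...]. A call has 1 to 20 rows; each row is the pose to reach, as a shift and turn from the pose commanded when the call began; what a row does not reach only later rows make up. A row lasts 1/12 s, in which the tool goes at most 41.7 mm and 7.16 degrees, less where a joint would pass 70% of its speed; a pose out of reach is approached as far as the arm can. A call with a gripper value outside its range is refused whole. The fingers move at their own pace and stop on an object; FORCE is the grip in N (left out, the last holds). Time passes only in rows, so rows that repeat a pose let the fingers close. It gives the time, the measured TCP pose, the force, the opening and the grip force at its end, in the units of the state.
- telemetry.get_obs(): the state, without advancing time (a new reading comes with each control period).
- cams.capture(name): name is "scene" or "top" or "wrist"; returns a dict with "frame" (420x560x3 uint8, red, green, blue), "K" (3x3 intrinsics, pixels), "extrinsics" (4x4, takes a point from world to camera coordinates); the wrist camera has in their place "tool_from_camera" (4x4, takes a point from camera to tool coordinates, whose origin is the TCP and whose axes are the flange's). Camera axes: x right, y down, z forward; pixel columns grow to the right and rows downward; lengths in m; the calibration is good to about 2 mm. A picture is of the moment at which its call begins: read the wrist's pose just before it. There is no depth.
- ctrl.job_done(): hands the job in; it is judged then, once.
The state is a dict: "t": time; "joint_pos": joint angles; "dq": joint speeds; "joint_torque": joint torques, N m; "position": TCP position; "orientation": TCP orientation; "contact_force": force on the tool from outside, world axes, zero at the start; "torque": the same for the moment, N m; "gripper_width": finger opening in m; "grasp_force": force on a finger pad.
Only numpy, scipy, OpenCV 4.12 (cv2) and the standard library are available. Lean on these libraries where they do the work, as an engineer would, in place of code of your own. Each camera call takes 0.05 s, during which the arm holds its last target. There are 200 camera calls.

## Working session

There is one attempt and no reset: what is moved stays moved. The work goes in short steps, Python scripts to look and compute and a shell command to move; the robot and the scene stay as the last step left them, time stands still between calls to the robot, and variables do not carry over. Pictures are saved under pics/ and viewed, at most 10 in all, crops included, and the job is handed in when it is done.

```bash
ls; mkdir -p pics; cat > h.py <<'E'
import numpy as np, cv2
from scipy.spatial.transform import Rotation as R
from workcell import telemetry, cams, ctrl
def cap(name, fn=None):
    o=telemetry.get_obs(); c=cams.capture(name)
    if name=="wrist":
        T=np.eye(4);T[:3,:3]=R.from_rotvec(o["orientation"]).as_matrix();T[:3,3]=o["position"]
        W=T@np.array(c["tool_from_camera"])
    else: W=np.linalg.inv(np.array(c["extrinsics"]))
    f=np.array(c["frame"]); K=np.array(c["K"])
    if fn: 
        cv2.imwrite("pics/"+fn+".png",f[:,:,::-1]); np.savez("pics/"+fn+".npz",f=f,K=K,W=W)
    return f,K,W
def load(fn):
    d=np.load("pics/"+fn+".npz"); return d["f"],d["K"],d["W"]
def ray(K,W,u,v):
    d=W[:3,:3]@np.linalg.inv(K)@np.array([u,v,1.]); return W[:3,3],d/np.linalg.norm(d)
def onz(v,px,z):
    o,d=ray(v[1],v[2],*px); return o+d*(z-o[2])/d[2]
def tri(v1,p1,v2,p2):
    o1,d1=ray(v1[1],v1[2],*p1);o2,d2=ray(v2[1],v2[2],*p2)
    s=np.linalg.lstsq(np.array([d1,-d2]).T,o2-o1,rcond=None)[0]
    a,b=o1+s[0]*d1,o2+s[1]*d2
    return (a+b)/2,np.linalg.norm(a-b)
def proj(v,P):
    c=np.linalg.inv(v[2])@np.append(P,1); q=v[1]@c[:3]; return q[:2]/q[2]
E
python3 - <<'E'
from h import *
np.set_printoptions(precision=3,suppress=True)
for n in("scene","top"):
    f,K,W=cap(n,n+"0"); print(n,K,W)
a=cv2.imread("pics/scene0.png");b=cv2.imread("pics/top0.png")
f,K,W=cap("wrist","wrist0"); print(K,W)
o=telemetry.get_obs();print(o["t"],o["position"],o["orientation"],o["gripper_width"],o["contact_force"])
E
```

```text
pics
scene [[426.861   0.    279.197]
 [  0.    426.861 209.663]
 [  0.      0.      1.   ]] [[ 0.638 -0.305  0.707 -0.183]
 [-0.77  -0.244  0.589 -0.578]
 [-0.007 -0.92  -0.391  0.495]
 [ 0.     0.     0.     1.   ]]
top [[395.584   0.    286.322]
 [  0.    395.584 212.075]
 [  0.      0.      1.   ]] [[-0.017 -0.989  0.15   0.358]
 [-0.999  0.021  0.024 -0.031]
 [-0.027 -0.149 -0.988  1.049]
 [ 0.     0.     0.     1.   ]]
[[317.722   0.    285.147]
 [  0.    317.722 209.721]
 [  0.      0.      1.   ]] [[ 0.382 -0.884 -0.269  0.278]
 [-0.924 -0.366 -0.109 -0.479]
 [-0.002  0.29  -0.957  0.372]
 [ 0.     0.     0.     1.   ]]
0.15 [ 0.209 -0.508  0.23 ] [-3.08  -0.61   0.001] 0.08526626344817242 [ 0.418 -0.281  0.037]
```

View pics/scene0.png

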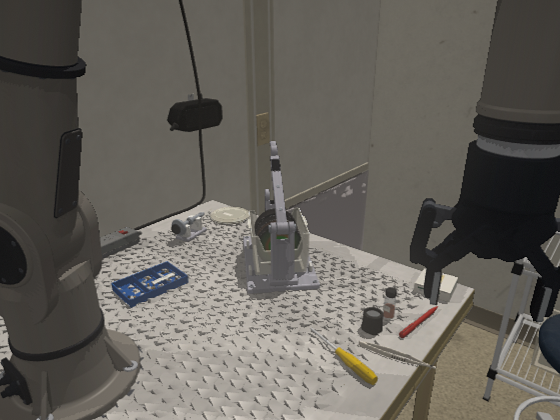

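View pics/top0.png

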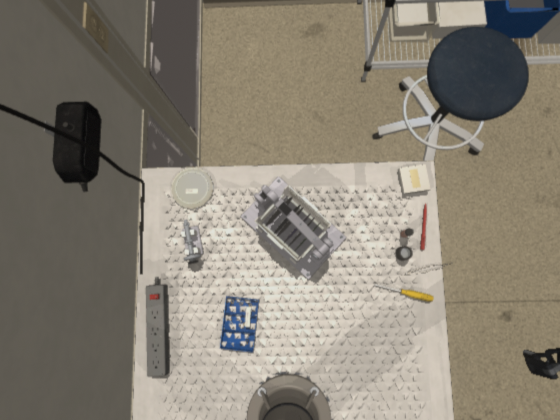

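```bash
python3 - <<'E'
from h import *
a=cv2.imread("pics/scene0.png");b=cv2.imread("pics/top0.png")
A=cv2.resize(a[135:300,235:335],None,fx=3.6,fy=3.6,interpolation=3)
B=cv2.resize(b[165:295,165:355],None,fx=2.25,fy=2.25,interpolation=3)
C=cv2.resize(a[195:250,160:260],None,fx=4.2,fy=4.2,interpolation=3)
out=np.zeros((600,800,3),np.uint8)
out[:A.shape[0],:A.shape[1]]=A; out[:B.shape[0],365:365+B.shape[1]]=B
out[300:300+C.shape[0],370:370+C.shape[1]]=C
cv2.imwrite("pics/z1.png",out);print(A.shape,B.shape,C.shape)
v=load("top0")
for n,p in dict(pinbtn=(193,262),pintip=(190,225)).items(): print(n,onz(v,p,.04))
for n,p in dict(ca=(265,190),cb=(325,245)).items(): print(n,onz(v,p,.13))
E
```

```text
(594, 360, 3) (292, 428, 3) (231, 420, 3)
pinbtn [0.3870494  0.23428913 0.04      ]
pintip [0.48219925 0.24379881 0.04      ]
ca [0.55110915 0.04158123 0.13      ]
cb [ 0.41796195 -0.09638363  0.13      ]
```

View pics/z1.png

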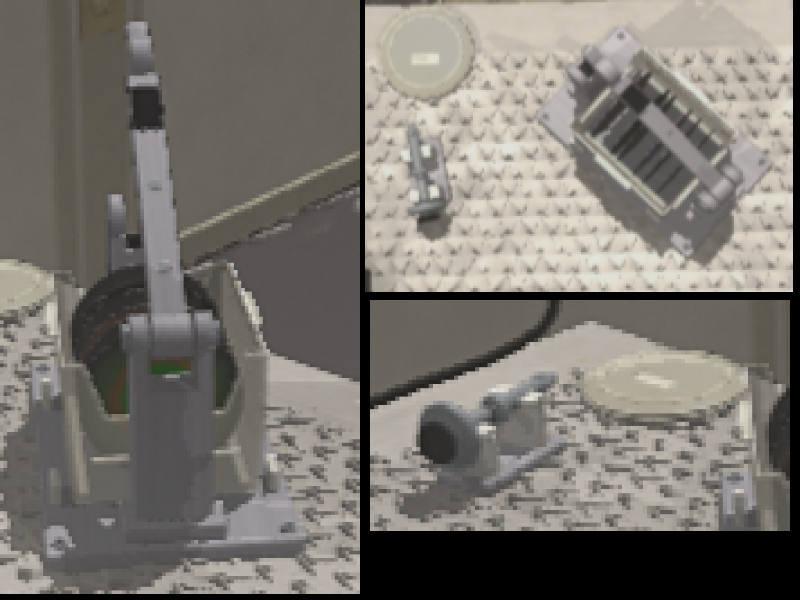

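```bash
python3 -m handwheel '[[[0,0,0],[2,3,6],0],[[0,0,0.1],[4,6,10],0],[[0,0,0.2],[6,9,13],0],[[0,0,0.3],[8,12,13],0],[[0,0,0.42],[27,48,13],0],[[0,0,0.42],[27,48,13],0],[[0,0,0.42],[27,48,13],0],[[0,0,0.42],[27,48,13],0],[[0,0,0.42],[27,48,13],0],[[0,0,0.42],[27,48,13],0],[[0,0,0.42],[27,48,13],0],[[0,0,0.42],[27,48,13],0],[[0,0,0.42],[27,48,13],0],[[0,0,0.42],[27,48,13],0],[[0,0,0.42],[27,48,13],0],[[0,0,0.42],[27,48,13],0],[[0,0,0.42],[27,48,13],0],[[0,0,0.42],[27,48,13],0]]' 
python3 - <<'E'
from h import *
cap("wrist","w1")
o=telemetry.get_obs();print(o["t"],o["position"],o["orientation"],o["joint_pos"])
E
```

```text
t: 1.65
position: [0.4792, -0.0299, 0.3609]
orientation: [2.887, 1.236, -0.002]
contact_force: [-0.3, -1.2, 0.2]
gripper_width: -0.0004
grasp_force: 0.0
1.7 [ 0.47905948 -0.03050636  0.36100248] [ 2.88819053e+00  1.23425702e+00 -2.20765600e-03] [ 0.45845397  0.16235434 -0.51211222  1.40654018  0.08048368  1.5942202
 -0.80930328]
```

View pics/w1.png

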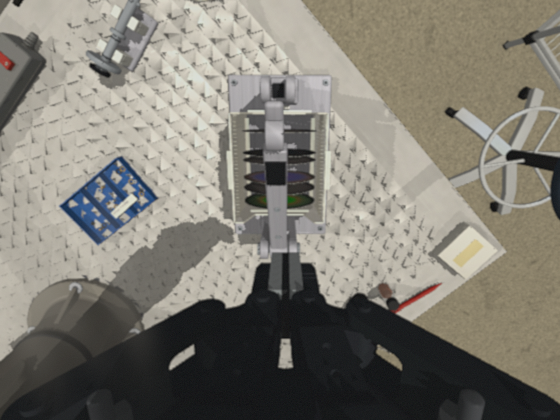

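```bash
python3 - <<'E'
from h import *
np.set_printoptions(precision=4,suppress=True)
w=load("w1");s=load("scene0");t=load("top0")
print("pad",tri(w,(276,172),s,(275.8,164.7)),tri(w,(276,172),t,(285.9,208.1)))
print("lugs L,R@.1455",onz(w,(263,90),.1455),onz(w,(295,90),.1455))
print("plate corners",[onz(w,p,.012) for p in((229,76),(330,76))])
print("hinge",onz(w,(279,235),.1455), onz(t,(319,247),.14))
print("pin button/tip",onz(w,(100,66),.04),onz(w,(133,3),.04))
E
```

```text
pad (array([ 0.4907, -0.0066,  0.2246]), np.float64(0.0022776854105296526)) (array([ 0.4906, -0.0078,  0.2232]), np.float64(0.0041532029105398015))
lugs L,R@.1455 [0.5292 0.0575 0.1455] [0.5536 0.0343 0.1455]
plate corners [array([0.5068, 0.1166, 0.012 ]), array([0.6114, 0.017 , 0.012 ])]
hinge [ 0.428  -0.0719  0.1455] [ 0.413  -0.0818  0.14  ]
pin button/tip [0.3923 0.2387 0.04  ] [0.4823 0.2544 0.04  ]
```

```bash
python3 - <<'E'
from h import *
a=cv2.imread("pics/w1.png")
A=cv2.resize(a[65:255,220:345],None,fx=3.15,fy=3.15,interpolation=3)
B=cv2.resize(a[0:90,70:170],None,fx=4,fy=4,interpolation=3)
out=np.zeros((600,800,3),np.uint8);out[:A.shape[0],:A.shape[1]]=A;out[:B.shape[0],398:398+B.shape[1]]=B
cv2.imwrite("pics/z2.png",out)
E
```

```text
(no output)
```

View pics/z2.png

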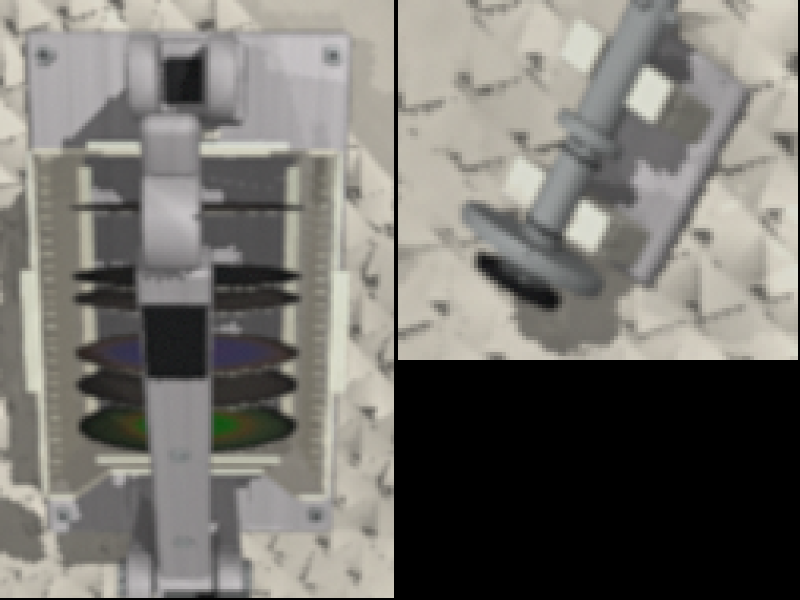

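```bash
python3 -m handwheel '[[[0,0,0],[0.6,1.6,-4],0],[[0,0,0],[0.8,2,-8],0],[[0,0,0],[1,2.1,-11],0],[[0,0,0],[1.1,2.2,-12.5],0],[[0,0,0],[1.2,2.3,-13.5],0],[[0,0,0],[1.7,2.9,-14.9],0],[[0,0,0],[2.3,3.5,-16.3],0],[[0,0,0],[2.7,3.9,-17.8],0],[[0,0,0],[3,4.2,-19.2],0],[[0,0,0],[3.2,4.4,-20.4],0],[[0,0,0],[3.3,4.5,-21.2],0],[[0,0,0],[3.4,4.6,-21.8],0],[[0,0,0],[3.4,4.6,-22.2],0],[[0,0,0],[3.4,4.6,-22.2],0]]'
```

```text
t: 2.87
position: [0.514, 0.0168, 0.1396]
orientation: [2.887, 1.237, 0.001]
contact_force: [-0.6, 0.4, -0.2]
gripper_width: -0.0001
grasp_force: 0.0
```

```bash
python3 -m handwheel '[[[0,0,0],[0,0,-0.2],0],[[0,0,0],[0,0,-0.3],0],[[0,0,0],[0,0,-0.3],0]]'; python3 - <<'E'
from h import *
cap("scene","s2")
a=cv2.imread("pics/s2.png")
cv2.imwrite("pics/z3.png",cv2.resize(a[150:300,220:345],None,fx=4,fy=4,interpolation=3))
E
```

```text
t: 3.12
position: [0.5142, 0.0171, 0.139]
orientation: [2.885, 1.238, 0.002]
contact_force: [-4.1, -0.8, 12.3]
gripper_width: -0.0001
grasp_force: 5.8
```

View pics/z3.png

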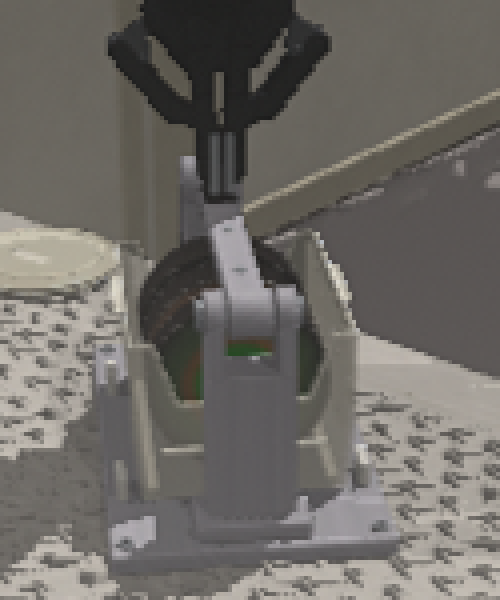

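```bash
python3 -m handwheel '[[[0,0,0],[0,0,-0.1],0],[[0,0,0],[0,0,2],0],[[0,0,0],[0,0,6],0],[[0,0,0],[-1,-1,9],0],[[0,0,0],[-1,-1,9],0],[[0,0,0],[-1,-1,9],0]]'; python3 -c "
from h import *
cap('wrist','w3')"
python3 -m handwheel '[[[0,0,0],[-4,4,0],0],[[0,0,0],[-7.2,6.9,0],0],[[0,0,0],[-7.2,6.9,0],0],[[0,0,0],[-7.2,6.9,0],0]]'; python3 - <<'E'
from h import *
cap('wrist','w4')
w=load("w3");w4=load("w4")
c=lambda v:proj(v,np.array([.541,.046,.14]))
out=np.zeros((600,800,3),np.uint8)
for i,(n,v) in enumerate((("w3",w),("w4",w4))):
    u=c(v).astype(int);x,y=max(u[0]-65,0),max(u[1]-90,0);x=min(x,430);y=min(y,220);print(n,u,x,y)
    out[:,i*400:i*400+400]=cv2.resize(v[0][y:y+195,x:x+130,::-1],(400,600),interpolation=3)
cv2.imwrite("pics/z4.png",out)
E
```

```text
t: 3.67
position: [0.5049, 0.0072, 0.2287]
orientation: [2.885, 1.236, 0.008]
contact_force: [0.2, 0.6, -1.3]
gripper_width: 0.0
grasp_force: 0.0
t: 4.05
position: [0.4273, 0.0808, 0.225]
orientation: [-2.88, -1.251, 0.006]
contact_force: [0.6, 0.5, 0.7]
gripper_width: -0.0002
grasp_force: 0.0
w3 [284 145] 219 55
w4 [439 146] 374 56
```

View pics/z4.png

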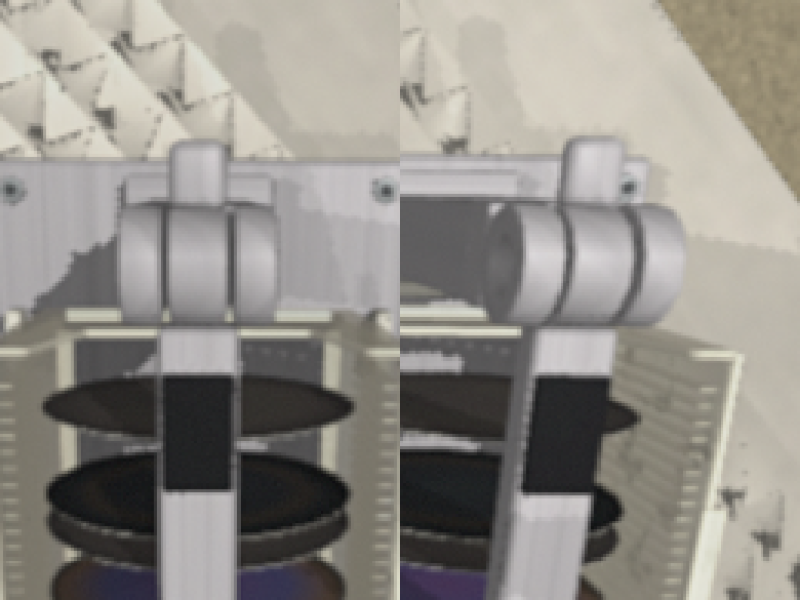

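```bash
python3 - <<'E'
from h import *
w=load("w3");w4=load("w4")
a=w4[0][110:170,390:470,::-1];b=w[0][110:170,245:325,::-1]
g=lambda a:cv2.resize(np.clip((a.astype(float)-60)*1.5,0,255).astype(np.uint8),(800,600),interpolation=cv2.INTER_CUBIC)
out=np.vstack([cv2.resize(g(a),(400,300)),cv2.resize(g(b),(400,300))])
out=np.hstack([out,np.zeros_like(out)])
out[:,400:]=cv2.resize(g(w4[0][115:168,396:430,::-1]),(400,600))
cv2.imwrite("pics/z5.png",out)
E
```

```text
(no output)
```

View pics/z5.png

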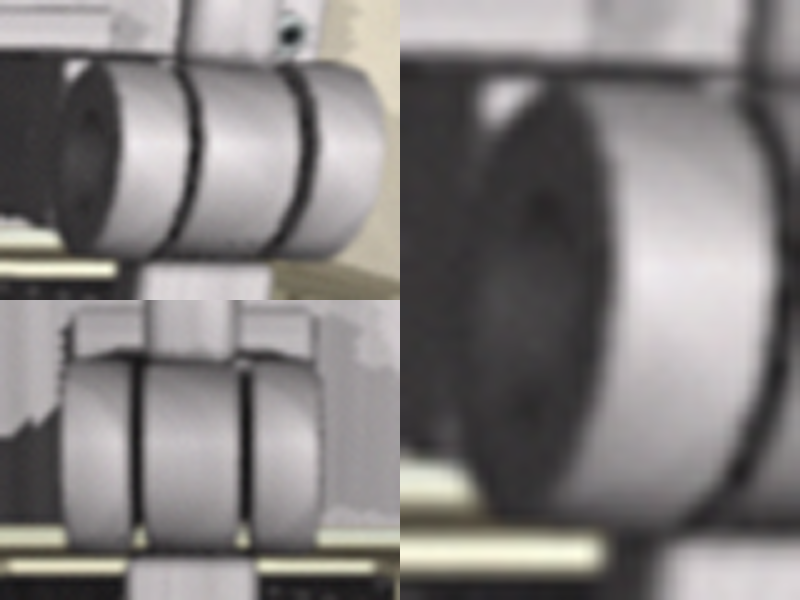

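```bash
python3 - <<'E'
from h import *
np.set_printoptions(precision=4,suppress=True)
w=load("w3");w4=load("w4")
# carrier direction from plate hinge/far straight edges: bar edges in w1 & plate corners
w1=load("w1")
a=[onz(w1,p,.012) for p in((220+22/3.15,65+32/3.15),(220+349/3.15,65+32/3.15),(220+45/3.15,65+530/3.15),(220+330/3.15,65+530/3.15))]
scr=[onz(w1,p,.012) for p in((220+45/3.15,65+55/3.15),(220+333/3.15,65+55/3.15),(220+63/3.15,65+514/3.15),(220+316/3.15,65+514/3.15))]
for i,j in((0,1),(2,3),(0,2),(1,3)):
    d=scr[j]-scr[i];print(np.linalg.norm(d),np.degrees(np.arctan2(d[1],d[0])))
print("carrier centre",np.mean(scr,0))
# screws seen in w3: z4 (12,188),(385,188) scale 3.077 origin 219,55
s=[onz(w,(219+x/3.077,55+188/3.077),.012) for x in(12,385)];d=s[1]-s[0]
print("w3 screws",s,np.linalg.norm(d),np.degrees(np.arctan2(d[1],d[0])))
th=np.arctan2(d[1],d[0]);X=np.array([np.cos(th),np.sin(th),0]);Y=np.array([-X[1],X[0],0])
Lf=onz(w,(257.4,140),.1455);Rf=onz(w,(309.4,140),.1455);print("lug span",(Rf-Lf)@X)
P=onz(w4,(408,141.6),.131);print("P w4",P,"x diffs w3-w4",(Lf-P)@X)
# tri: plane of face from w3 (contains top edge), intersect
print("scr mid vs P along X,Y",(np.mean(s,0)-P)@X,(np.mean(s,0)-P)@Y)
# eye silhouettes w3: tangent rays in Y-z plane
o=w[2][:3,3]
al=[]
for v in(122.4,159.6):
    r=ray(w[1],w[2],270,v)[1];al.append(np.arctan2(r@Y,-r[2]))
m=np.mean(al);half=(al[0]-al[1])/2;dist=.0145/np.sin(half)
print("centre by tangents: z",o[2]-dist*np.cos(m),"Y off",o@Y+dist*np.sin(m)-P@Y)
for v in(w,w4):print(proj(v,P),v[2][:3,3],R.from_matrix(v[2][:3,:3]).as_rotvec())
E
```

```text
0.13138709686618416 -43.586235845501
0.13186377895905282 -43.595060398743215
0.22287354666156817 -133.85306490687015
0.222892145766993 -133.73050820507154
carrier centre [ 0.4765 -0.0203  0.012 ]
w3 screws [array([0.5063, 0.106 , 0.012 ]), array([0.6013, 0.0156, 0.012 ])] 0.1311257269889639 -43.564261575903565
lug span 0.03603640112068695
P w4 [0.529  0.0609 0.131 ] x diffs w3-w4 -0.00014674028650167408
scr mid vs P along X,Y 0.018013677643936726 0.017062067959141468
centre by tangents: z 0.11140100572704836 Y off -0.0017432793116086698
[259.2071 140.9555] [0.5549 0.062  0.3703] [ 2.6608 -1.0643 -0.1494]
[408.  141.6] [0.4781 0.136  0.3661] [ 2.6629 -1.0482 -0.161 ]
```

```bash
python3 -m handwheel '[[[0,0,0.12],[-1,4,0],0.38],[[0,0,0.24],[-2,8,0],0.38],[[0,0,0.36],[-2.7,11.9,-1],0.38],[[0,0,0.48],[-2.7,11.9,-2.5],0.38],[[0,0,0.6],[-2.7,11.9,-2.5],0.38],[[0,0,0.72],[-2.7,11.9,-2.5],0.38],[[0,0,0.84],[-2.7,11.9,-2.5],0.38],[[0,0,0.92],[-2.7,11.9,-2.5],0.38],[[0,0,0.92],[-2.7,11.9,-2.5],0.38],[[0,0,0.92],[-2.7,11.9,-2.5],0.38],[[0,0,0.92],[-2.7,11.9,-2.5],0.38],[[0,0,0.92],[-2.7,11.9,-2.5],0.38]]'; python3 -c "
from h import *
cap('wrist','w5')"
python3 -m handwheel '[[[0,0,0],[3,0,0],0.38],[[0,0,0],[6,1,0],0.38],[[0,0,0],[6,1,0],0.38],[[0,0,0],[6,1,0],0.38],[[0,0,0],[6,1,0],0.38]]'; python3 - <<'E'
from h import *
cap('wrist','w6')
w=load("w5");w6=load("w6")
out=np.zeros((600,800,3),np.uint8)
for i,v in enumerate((w,w6)):
    u=proj(v,np.array([.44,.246,.04])).astype(int);x,y=np.clip(u[0]-100,0,360),np.clip(u[1]-75,0,270);print(u,x,y)
    out[i*300:i*300+300,:400]=cv2.resize(v[0][y:y+150,x:x+200,::-1],(400,300),interpolation=3)
out[:300,400:]=cv2.resize(w[0][:,:,::-1],(400,300))
out[300:,400:]=cv2.resize(w6[0][:,:,::-1],(400,300))
cv2.imwrite("pics/z6.png",out)
E
```

```text
t: 5.1
position: [0.4048, 0.1951, 0.201]
orientation: [-2.039, -2.39, 0.0]
contact_force: [-0.2, -0.3, 0.6]
gripper_width: 0.0324
grasp_force: 0.0
t: 5.57
position: [0.4638, 0.2057, 0.201]
orientation: [-2.036, -2.391, 0.001]
contact_force: [-0.7, -0.2, -0.5]
gripper_width: 0.0323
grasp_force: 0.0
[330 147] 230 72
[267 148] 167 73
```

View pics/z6.png

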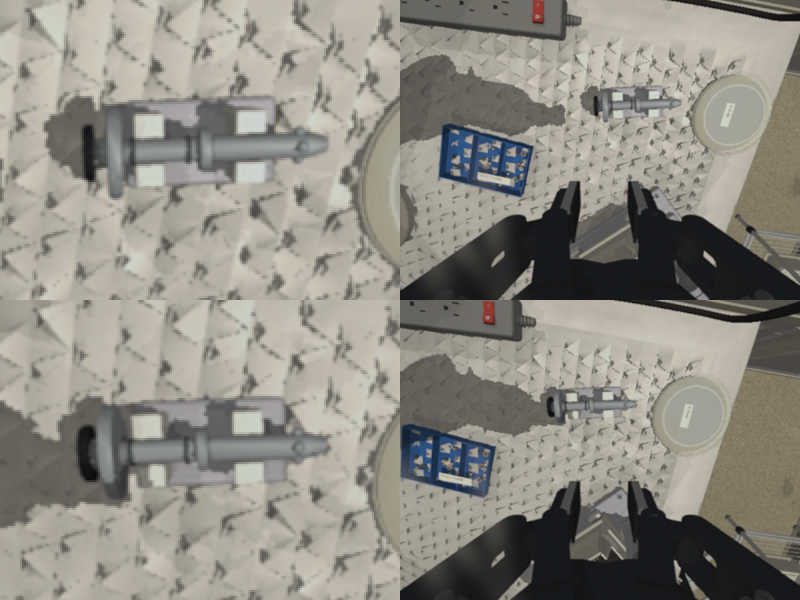

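```bash
python3 - <<'E'
from h import *
np.set_printoptions(precision=4,suppress=True)
w=load("w5");w6=load("w6")
T,e=tri(w,(393.5,143.5),w6,(331,145.5));print("tip",T,e)
n5=onz(w,(305,147.5),.0405);n6=onz(w6,(247,149),.0405);t5=onz(w,(393.5,143.5),.0405);t6=onz(w6,(331,145.5),.0405)
for a,b in((n5,t5),(n6,t6)):
    d=b-a;print(a,b,"yaw",np.degrees(np.arctan2(d[1],d[0])))
# rest foot corners & saddles
print(telemetry.get_obs()["orientation"])
for v,x,y in((w,230,72),(w6,167,73)):
    out=v[0][y:y+150,x:x+200]
    # predicted flange centre using tip and yaw
    for yaw in(6,8,10):
        u=np.array([np.cos(np.radians(yaw)),np.sin(np.radians(yaw)),0]);P0=(t5+t6)/2
        print(yaw,[ (proj(v,P0-u*k)-[x,y])*2 for k in(.055,.0600,.096,.103,.114)])
big=np.vstack([cv2.resize(v[0][120:175,x:x+146,::-1],(797,300),interpolation=3) for v,x in((w,260),(w6,195))])
cv2.imwrite("pics/z7.png",big)
E
```

```text
tip [0.4996 0.2582 0.0337] 0.0005780679339209305
[0.4162 0.242  0.0405] [0.4971 0.2587 0.0405] yaw 11.66636946259287
[0.4214 0.2426 0.0405] [0.4986 0.2584 0.0405] yaw 11.595549695557025
[-2.0356 -2.3923  0.0012]
6 [array([211.1165, 137.0696]), array([200.4195, 136.4747]), array([123.2257, 132.1819]), array([108.1799, 131.3452]), array([ 84.513 , 130.0291])]
8 [array([210.7748, 141.2645]), array([200.0687, 141.0527]), array([122.9178, 139.5264]), array([107.9027, 139.2293]), array([ 84.2985, 138.7624])]
10 [array([210.5777, 145.4465]), array([199.8756, 145.615 ]), array([122.862 , 146.8276]), array([107.8957, 147.0633]), array([ 84.3826, 147.4335])]
6 [array([209.0415, 137.6284]), array([198.3219, 137.0101]), array([120.9698, 132.549 ]), array([105.894 , 131.6795]), array([ 82.1805, 130.3119])]
8 [array([208.932 , 141.8138]), array([198.2245, 141.5778]), array([121.0676, 139.8771]), array([106.0521, 139.5461]), array([ 82.4478, 139.0258])]
10 [array([208.9662, 145.9867]), array([198.2837, 146.1302]), array([121.4148, 147.1627]), array([106.4772, 147.3634]), array([ 83.0101, 147.6786])]
```

View pics/z7.png

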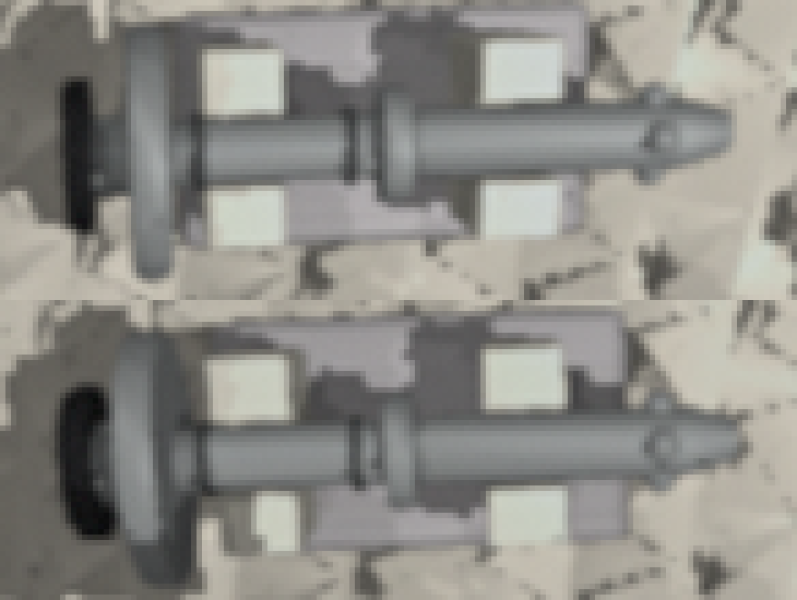

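```bash
python3 - <<'E'
from h import *
np.set_printoptions(precision=4,suppress=True)
w=load("w5");w6=load("w6");k=797/146
a=lambda p:(260+p[0]/k,120+p[1]/k); b=lambda p:(195+p[0]/k,120+p[1]/k)
pts={"tip":((730,130),(745,135)),"ball":((663,135),(663,142)),"seat":((415,141),(415,150)),"groove2":((350,147),(357,153)),"groove1":((199,150),(203,158)),"flangeL":((128,152),(112,158)),"button":((62,155),(60,161))}
for n,(p,q) in pts.items():
    P,e=tri(w,a(p),w6,b(q));print(n,P,"%.4f"%e,onz(w,a(p),.0405)[:2],onz(w6,b(q),.0405)[:2])
g5=[onz(w,a(p),.0405) for p in((230,150),(560,138.5),(397,141))];
print(g5, [onz(w6,b(p),.0405) for p in((280,156),(560,147),(400,150))])
# saddle tops centres (z .041 / .044)
for P,Q in(((243,82),(249,387-300)),((245,215),(275,522-300)),((521,70),(525,378-300)),((521,208),(527,513-300))):
    print("saddle",tri(w,a(P),w6,b(Q)))
E
```

```text
tip [0.5001 0.2584 0.0325] 0.0004 [0.4974 0.2585] [0.4989 0.2591]
ball [0.4846 0.2561 0.0458] 0.0001 [0.4863 0.2558] [0.4852 0.2557]
seat [0.4436 0.2484 0.0464] 0.0003 [0.4446 0.2481] [0.4435 0.2476]
groove2 [0.4337 0.2454 0.0407] 0.0001 [0.4338 0.2453] [0.4337 0.2455]
groove1 [0.4081 0.2409 0.0436] 0.0003 [0.4083 0.2407] [0.4077 0.2404]
flangeL [0.3961 0.2405 0.0597] 0.0001 [0.3963 0.2385] [0.3923 0.2379]
button [0.3854 0.2371 0.0489] 0.0000 [0.3852 0.2362] [0.3835 0.2359]
[array([0.4135, 0.2416, 0.0405]), array([0.469 , 0.2525, 0.0405]), array([0.4415, 0.2476, 0.0405])] [array([0.4207, 0.2428, 0.0405]), array([0.4679, 0.2521, 0.0405]), array([0.4409, 0.2472, 0.0405])]
saddle (array([0.4138, 0.2532, 0.0385]), np.float64(0.00026996057580892926))
saddle (array([0.4195, 0.2287, 0.023 ]), np.float64(0.00016716698337630644))
saddle (array([0.4601, 0.2625, 0.0395]), np.float64(0.00011563470520538005))
saddle (array([0.4641, 0.2404, 0.0443]), np.float64(0.00035722202827761053))
```

```bash
python3 -m handwheel '[[[0,0,0.033],[-3.5,1.6,-2],0.38],[[0,0,0.033],[-6.8,3.3,-5],0.38],[[0,0,0.033],[-6.8,3.3,-9],0.38],[[0,0,0.033],[-6.8,3.3,-9.5],0.38],[[0,0,0.033],[-6.8,3.3,-9.5],0.38],[[0,0,0.033],[-6.8,3.3,-9.5],0.38],[[0,0,0.033],[-6.8,3.3,-9.5],0.38]]'; python3 -c "
from h import *
o=telemetry.get_obs();print(o['position'],o['orientation'])
v=cap('wrist','w7')
for n,k in(('btn',-.0115),('grip',0),('seat',.0475),('tip',.1025)):
  print(n,proj(v,np.array([.3972+.9813*k,.2389+.1925*k,.0405])))
f=v[0].astype(int);m=(f.sum(2)<110);print(f.shape)
"
```

```text
t: 6.2
position: [0.399, 0.2388, 0.1083]
orientation: [1.998, 2.421, 0.006]
contact_force: [1.0, -0.3, 1.1]
gripper_width: 0.0323
grasp_force: 0.0
[0.39896344 0.23878445 0.10828598] [1.99839139 2.42146595 0.00594329]
btn [265.72408282 225.31114667]
grip [282.20026705 225.25190214]
seat [350.17386209 225.00748488]
tip [428.71914809 224.72505427]
(420, 560, 3)
```

```bash
python3 - <<'E'
from h import *
v=load("w7");g=cv2.cvtColor(v[0],cv2.COLOR_RGB2GRAY).astype(int)
for c in(362,400,415):print(c,list(g[205:247,c]))
print("row",list(g[225,340:445]))
print("row218",list(g[212,250:300]))
o=telemetry.get_obs();print(o['position'])
E
```

```text
362 [np.int64(89), np.int64(89), np.int64(90), np.int64(90), np.int64(90), np.int64(91), np.int64(90), np.int64(92), np.int64(91), np.int64(91), np.int64(91), np.int64(83), np.int64(80), np.int64(93), np.int64(104), np.int64(113), np.int64(120), np.int64(129), np.int64(141), np.int64(150), np.int64(150), np.int64(149), np.int64(147), np.int64(143), np.int64(138), np.int64(135), np.int64(131), np.int64(118), np.int64(102), np.int64(89), np.int64(88), np.int64(88), np.int64(87), np.int64(86), np.int64(86), np.int64(95), np.int64(109), np.int64(130), np.int64(153), np.int64(162), np.int64(156), np.int64(140)]
400 [np.int64(154), np.int64(156), np.int64(169), np.int64(186), np.int64(195), np.int64(195), np.int64(195), np.int64(194), np.int64(197), np.int64(197), np.int64(188), np.int64(138), np.int64(93), np.int64(91), np.int64(103), np.int64(111), np.int64(119), np.int64(130), np.int64(139), np.int64(151), np.int64(158), np.int64(166), np.int64(166), np.int64(160), np.int64(150), np.int64(141), np.int64(131), np.int64(130), np.int64(165), np.int64(183), np.int64(177), np.int64(139), np.
[... 2401 characters left out ...]
t64(106), np.int64(109), np.int64(113), np.int64(114), np.int64(114), np.int64(111), np.int64(106), np.int64(102), np.int64(99), np.int64(97), np.int64(87), np.int64(57), np.int64(28), np.int64(16), np.int64(22), np.int64(19), np.int64(21), np.int64(18), np.int64(35), np.int64(74), np.int64(99), np.int64(103), np.int64(103), np.int64(102), np.int64(100), np.int64(94), np.int64(86), np.int64(80), np.int64(85), np.int64(89), np.int64(87), np.int64(87), np.int64(84), np.int64(86), np.int64(84), np.int64(82), np.int64(80), np.int64(81), np.int64(88), np.int64(87), np.int64(87), np.int64(86), np.int64(87), np.int64(85), np.int64(80), np.int64(89), np.int64(132)]
[0.3990589  0.23891679 0.10836571]
```

```bash
python3 -m handwheel '[[[0,0,0],[-0.3,0,-2],0.38],[[0,0,0],[-0.3,0,-4],0.38],[[0,0,0],[-0.3,0,-5],0.38],[[0,0,0],[-0.3,0,-5.5],0.38],[[0,0,0],[-0.3,0,-5.5],0.38],[[0,0,0],[-0.3,0,-5.5],0.38],[[0,0,0],[-0.3,0,-5.5],0.38]]'; python3 -c "
from h import *
o=telemetry.get_obs();print(o['position'],o['orientation'])
Rm=R.from_rotvec(o['orientation']).as_matrix();print(Rm)"
```

```text
t: 6.83
position: [0.3946, 0.2392, 0.0524]
orientation: [1.997, 2.424, 0.004]
contact_force: [-0.2, -0.4, -0.0]
gripper_width: 0.0327
grasp_force: 0.0
[0.39457398 0.23916845 0.05237847] [1.99670696 2.42439044 0.00350853]
[[-1.91680966e-01  9.81455157e-01  2.04505634e-03]
 [ 9.81456965e-01  1.91678798e-01  1.21006895e-03]
 [ 7.95634466e-04  2.23908197e-03 -9.99997177e-01]]
```

```bash
python3 -m handwheel '[[[0,0,0],[0.1,0,-0.3],0.38],[[0,0,0],[0.1,0,-0.45],0.38],[[0,0,0],[0.1,0,-0.45],0.38],[[0,0,0],[0.1,0,-0.45],0.3],[[0,0,0],[0.1,0,-0.45],0.25],[[0,0,0],[0.1,0,-0.45],0.2],[[0,0,0],[0.1,0,-0.45],0.1],[[0,0,0],[0.1,0,-0.45],0],[[0,0,0],[0.1,0,-0.45],0],[[0,0,0],[0.1,0,-0.45],0],[[0,0,0],[0.1,0,-0.45],0]]' 60; python3 -c "
from h import *
o=telemetry.get_obs();print(o['position'],o['orientation'],o['gripper_width'],o['torque'])"
```

```text
t: 7.75
position: [0.3945, 0.2384, 0.0468]
orientation: [-1.997, -2.425, 0.0]
contact_force: [0.4, 0.3, -0.9]
gripper_width: 0.0102
grasp_force: 59.0
[0.39448272 0.23841178 0.04675641] [-1.99695627e+00 -2.42520101e+00  2.35079749e-04] 0.010199098501716288 [0.00256022 0.02193725 0.00531177]
```

```bash
python3 -m handwheel '[[[0,0,0],[0,0,0.5],0],[[0,0,0],[0,0,1.5],0],[[0,0,0],[0,0,3],0],[[0,0,0],[0,0,5],0],[[0,0,0],[0,0,6],0],[[0,0,0],[0,0,6],0],[[0,0,0],[0,0,6],0]]'; python3 - <<'E'
from h import *
np.set_printoptions(linewidth=250)
o=telemetry.get_obs();print(o['position'],o['gripper_width'],o['torque'])
v=cap('wrist','w8');cap('scene','s8')
p=np.array(o['position']);u=np.array([.9813,.1915,0])
for k in(0,.0475,.0895,.1025):print(proj(v,p+u*k-[0,0,.0065]))
g=cv2.cvtColor(v[0],cv2.COLOR_RGB2GRAY)
r=int(proj(v,p+u*.07-[0,0,.0065])[1])
c=int(proj(v,p+u*.07-[0,0,.0065])[0])
print(c,r);print(g[r-35:r+35,c]);print(g[r,c-60:c+110])
E
```

```text
t: 8.33
position: [0.395, 0.2385, 0.1074]
orientation: [1.997, 2.424, 0.002]
contact_force: [-0.2, 0.2, -1.0]
gripper_width: 0.0102
grasp_force: 58.9
[0.39498034 0.23851854 0.10735373] 0.010248381785099677 [-0.03489935  0.083896    0.02511713]
[285.11443649 266.22836963]
[377.4343179  266.18806188]
[458.93981193 266.1524758 ]
[484.14402202 266.14147139]
421 266
[182 184 186 189 191 191 189 185 184 181 179 180 180 179 179 178 179 177 177 176 175 177 176 178 168 119  79  81  91  99 107 112 117 122 130 137 144 152 155 155 152 151 149 146 143 140 137 129 118 110  99  88  84  97 118 124 140 127 111 123 157 168
 172 177 180 181 180 181 182 181]
[ 73 107 135 139 139 137 124  98  88  79  76 102 133 146 145 142 142 140 138 137 134 127 132 142 145 145 144 144 144 142 143 144 144 142 142 142 141 142 140 141 141 141 140 141 140 139 139 139 140 139 139 138 139 138 138 138 137 137 138 138 137 137
 136 135 136 136 136 136 137 136 135 136 135 136 134 134 134 134 134 133 132 132 132 133 133 133 132 132 132 130 130 130 130 130 129 130 129 130 129 129 129 128 128 127 129 128 127 128 126 127 128 128 126 127 127 127 126 125 125 125 126 124 124 124
 122 122 120 117 123 142 162 166 166 167 167 166 165 165 166 166 167 166 165 166 166 166 167 168 167 166 168 166 167 167 166 166 166 165 166 166 167 166 167 167 166 167 166 165 164 166]
```

```bash
python3 - <<'E'
from h import *
np.set_printoptions(linewidth=250)
v=load("w8");g=cv2.cvtColor(v[0],cv2.COLOR_RGB2GRAY)
for c in(345,378,395,405,435,450,465,472,478,485):print(c,g[246:300,c])
print(np.array2string(g[266,285:330]))
# scene: predict pin in s8
s=load("s8");p=np.array([.395,.2385,.1009]);u=np.array([.9813,.1915,0])
a,b=proj(s,p-u*.0065),proj(s,p+u*.1025);print("scene",a,b, proj(s,p+u*.0475))
gs=cv2.cvtColor(s[0],cv2.COLOR_RGB2GRAY)
x0,x1=int(min(a[0],b[0]))-4,int(max(a[0],b[0]))+14;y0,y1=int(min(a[1],b[1]))-20,int(max(a[1],b[1]))+16
print(x0,y0)
for y in range(y0,y1,1):print(y,' '.join('%3d'%q for q in gs[y,x0:x1:1]))
E
```

```text
345 [179 179 178 178 178 179 181 182 185 178 134  90  82  95 104 113 120 124 129 134 140 147 152 156 156 151 147 145 145 142 135 140 169 181 178 175 171 163 161 163 145 119 106 108 122 136 155 169 170 168 163 163 163 164]
378 [213 215 208 172 114  82  85  92  98 106 107 109 112 114 118 121 126 128 132 137 140 141 146 148 150 154 156 157 158 157 158 156 153 150 148 145 141 140 136 131 143 167 172 158 172 181 181 181 186 190 194 185 129  60]
395 [166 165 165 166 167 167 169 178 180 157 109  80  84  94 103 112 116 120 127 135 142 150 153 151 149 148 146 143 140 137 137 132 124 143 175 186 187 185 184 183 182 183 183 183 182 178 181 180 169 164 145 132 165 184]
405 [115 128 168 186 179 185 190 191 189 171 118  80  83  93 102 109 115 119 125 133 140 147 152 153 151 149 147 146 142 138 136 133 126 129 145 171 180 183 184 184 183 183 178 169 175 181 181 178 180 181 181 177 176 175]
435 [192 190 191 193 195 193 194 185 138 102  83  77  81  87  96 105 111 116 120 127 134 142 146 152 156 155 155 153 149 145 143 139 130 130 164 175 174 174 175 176 176 176 177 175 177 178 175 163 155 150 129 115
[... 10054 characters left out ...]
 179 180 181 179 171 170 171 164 141 136 135 111 104 104 126 140 107 165 213 216 201 150 164 119 153 180 154 117 165 160 135 146 166 167
218 164 166 171 171 176 176 176 175 175 176 177 178 180 177 171 170 169 169 168 167 147 109 113 109 103 101 128 171 184 221 223 194 123 129 139 135 182 184 181 169 168 164 113 146 152 166
219 170 169 170 176 174 173 174 173 176 178 180 179 170 170 169 169 168 169 177 174 150 110 112 110 103 101 105 119 126 133 132 124 101 117 121 104 109 108 118 126 126 123 101 113 139 141
220 166 163 166 174 173 174 176 173 168 169 170 170 170 167 167 167 170 179 179 180 161 107 122 121 108 135 183 147 111 111 110 108 107 141 159 102 142 172 173 171 164 178 162 105 101 130
```

```bash
python3 -m handwheel '[[[0,0,-0.06],[0.5,-1,2],0],[[0,0,-0.18],[1,-2,4],0],[[0,0,-0.3],[1.5,-3,5],0],[[0,0,-0.42],[2,-4,5],0],[[0,0,-0.54],[2.5,-5,5],0],[[0,0,-0.66],[3,-6,5],0],[[0,0,-0.78],[3.5,-7.5,4],0],[[0,0,-0.9],[4.2,-9,3.5],0],[[0,0,-0.955],[4.9,-9.6,3],0],[[0,0,-0.955],[4.9,-9.6,3],0],[[0,0,-0.955],[4.9,-9.6,3],0],[[0,0,-0.955],[4.9,-9.6,3],0],[[0,0,-0.955],[4.9,-9.6,3],0],[[0,0,-0.955],[4.9,-9.6,3],0]]'; cat > chk.py <<'E'
from h import *
np.set_printoptions(precision=4,suppress=True,linewidth=250)
th=np.radians(-43.65);X=np.array([np.cos(th),np.sin(th),0]);Y=np.array([-X[1],X[0],0]);C=np.array([.529,.061,.131])
def state():
    o=telemetry.get_obs();p=np.array(o['position']);Rm=R.from_rotvec(o['orientation']).as_matrix();y=Rm[:,1]
    d=p-C
    print("grip in clevis frame mm",1e3*np.array([d@X,d@Y,d[2]-.0063]),"yaw",np.degrees(np.arctan2(y[1],y[0])),"pitch",np.degrees(y[2]),"tilt",Rm[:,2],"w",o['gripper_width'],"F",np.array(o['contact_force']),o['t'])
    return p
E
python3 - <<'E'
from chk import *
state()
v=cap("wrist","w9")
u=X
p=np.array(telemetry.get_obs()['position'])-[0,0,.0063]
for k in(0,.0475,.0895,.1025):print(k,proj(v,p+X*k))
print("clevis top pts",proj(v,C+[0,0,.0145]),proj(v,C+[0,0,.0145]+.037*X),"face edge Y+-",proj(v,C+.0145*Y),proj(v,C-.0145*Y))
g=cv2.cvtColor(v[0],cv2.COLOR_RGB2GRAY)
r=int(proj(v,p+X*.07)[1])
print(r);
for c in(345,395,405,450,465):print(c,g[r-25:r+30,c])
print(g[r,470:])
E
```

```text
t: 9.6
position: [0.4432, 0.1435, 0.137]
orientation: [-2.886, -1.24, -0.001]
contact_force: [-0.4, 0.7, -1.7]
gripper_width: 0.0101
grasp_force: 59.0
grip in clevis frame mm [-119.04      0.4603   -0.2636] yaw -43.51745042126661 pitch -0.00986607382532326 tilt [ 0.0002  0.0005 -1.    ] w 0.010135221727917608 F [-0.418   0.7426 -1.6912] 9.6
0 [287.2319 265.7156]
0.0475 [379.8385 265.978 ]
0.0895 [461.6727 266.2099]
0.1025 [486.9929 266.2816]
clevis top pts [540.7288 281.5857] [619.5062 281.8048] face edge Y+- [525.2371 241.0156] [512.9876 292.2057]
266
345 [103 135 146 123 101  93  93  94  95  96  94  95  94  95  93  81  83  93 103 109 114 119 123 127 132 146 162 164 153 143 137 136 136 135 132 122 108  99  96  97  97  97  96  97  96  98  98  99 100 101 102 102 103 103 102]
395 [102 101 102 102 102 101 102 102 101 102 102 102 102 102  93  84  89  98 106 119 124 129 132 140 152 164 170 171 163 154 146 139 135 131 128 125 121 110  99 103 108 110 108 110 108 107 107 108 110 109 108 107 107 108 109]
405 [185 189 181 137 105 100 102 101 102 102 103 102 102 104 103  87  86  91  98 106 112 
[... 251 characters left out ...]
48 149 149 147 143 137 135 132 132 130 126 110  78  49  43  38  37  37  35  38  38  36  39  37  37  38  37  38]
465 [ 67  66  68  68  66  67  66  67  68  80  92 101 103 103 101  89  80  86  94 105 113 117 116 119 122 128 137 141 144 143 140 140 138 134 133 134 131 130 116  81  52  45  45  46  44  45  45  46  47  46  45  40  38  37  37]
[128 127 127 127 127 127 127 128 126 126 126 126 127 124 114 110 121 124 121 111  96  72  67  68  67  69  68  68  69  68  65  67  67  67  66  69  71  75  75  76  77  77  77  77  77  75  77  78  76  77  77  77  77  71  67  68  75  82  84  81  74  69
  68  68  67  71  99 132 145 147 149 149 150 152 151 152 153 153 154 153 152 151 151 148 145 132  96  71  70  81]
```

```bash
python3 -m handwheel '[[[0,0,0],[0.36,-0.35,0.03],0],[[0,0,0],[0.72,-0.69,0.03],0],[[0,0,0],[1.09,-1.04,0.03],0],[[0,0,0],[1.3,-1.24,0.03],0],[[0,0,0],[1.52,-1.45,0.03],0],[[0,0,0],[1.74,-1.66,0.03],0],[[0,0,0],[1.88,-1.79,0.03],0],[[0,0,0],[2.03,-1.93,0.03],0],[[0,0,0],[2.03,-1.93,0.03],0]]'; python3 -c "
from chk import *
state()"
```

```text
t: 10.4
position: [0.464, 0.1229, 0.1369]
orientation: [-2.888, -1.236, 0.0]
contact_force: [0.5, 0.9, -3.4]
gripper_width: 0.0106
grasp_force: 60.8
grip in clevis frame mm [-89.7618  -0.0733  -0.4134] yaw -43.670291176053 pitch -0.009061902710375722 tilt [-0.0002 -0.     -1.    ] w 0.010550048953008826 F [ 0.4714  0.8745 -3.4168] 10.4
```

```bash
python3 -m handwheel '[[[0,0,0],[0.2,-0.19,-0.03],0],[[0,0,0],[0.4,-0.38,-0.05],0],[[0,0,0],[0.6,-0.57,-0.05],0],[[0,0,0],[0.8,-0.76,-0.05],0],[[0,0,0],[1.0,-0.95,-0.05],0],[[0,0,0],[1.16,-1.1,-0.05],0],[[0,0,0],[1.16,-1.1,-0.05],0]]'; python3 -c "
from chk import *
state()"
```

```text
t: 10.98
position: [0.4762, 0.1115, 0.1366]
orientation: [2.888, 1.235, 0.001]
contact_force: [1.2, -0.8, -1.9]
gripper_width: 0.0104
grasp_force: 60.3
grip in clevis frame mm [-73.1079   0.0718  -0.667 ] yaw -43.70723698663115 pitch 0.04159606695383089 tilt [ 0.0007 -0.0003 -1.    ] w 0.0103719241718774 F [ 1.1717 -0.7558 -1.8631] 10.9833
```

```bash
python3 -m handwheel '[[[0,0,0],[0.2,-0.19,0],0],[[0,0,0],[0.4,-0.38,0],0],[[0,0,0],[0.6,-0.57,0],0],[[0,0,0],[0.8,-0.76,0],0],[[0,0,0],[1.0,-0.95,0],0],[[0,0,0],[1.2,-1.14,0],0],[[0,0,0],[1.4,-1.33,0],0],[[0,0,0],[1.52,-1.45,0],0],[[0,0,0],[1.52,-1.45,0],0]]'; python3 -c "
from chk import *
state()"
```

```text
t: 11.73
position: [0.4912, 0.0971, 0.1366]
orientation: [2.888, 1.235, 0.001]
contact_force: [0.7, -0.4, -2.6]
gripper_width: 0.0107
grasp_force: 60.4
grip in clevis frame mm [-52.2806   0.0053  -0.7216] yaw -43.695619105330394 pitch 0.03406747000652195 tilt [ 0.0005 -0.0003 -1.    ] w 0.01066524742279367 F [ 0.7223 -0.3763 -2.6201] 11.7333
```

Now the last ~5 mm, in small steps until force shows the shoulder is home.

```bash
python3 -m handwheel '[[[0,0,0],[0.1,-0.1,0],0],[[0,0,0],[0.2,-0.19,0],0],[[0,0,0],[0.29,-0.28,0],0],[[0,0,0],[0.36,-0.35,0],0],[[0,0,0],[0.36,-0.35,0],0]]'; python3 -c "
from chk import *
state()"
python3 -m handwheel '[[[0,0,0],[0.07,-0.07,0],0],[[0,0,0],[0.07,-0.07,0],0]]'; python3 -c "
from chk import *
state()"
```

```text
t: 12.15
position: [0.4945, 0.094, 0.1366]
orientation: [2.888, 1.236, 0.0]
contact_force: [0.7, 0.0, -1.9]
gripper_width: 0.0103
grasp_force: 60.2
grip in clevis frame mm [-47.7637   0.0339  -0.6826] yaw -43.66270375619366 pitch 0.015203838240325753 tilt [ 0.0003 -0.0001 -1.    ] w 0.010324613930433556 F [ 0.6552  0.0081 -1.8595] 12.15
t: 12.32
position: [0.4945, 0.0939, 0.1366]
orientation: [-2.887, -1.236, 0.001]
contact_force: [-1.6, 1.0, -1.1]
gripper_width: 0.0103
grasp_force: 59.8
grip in clevis frame mm [-47.6633   0.0237  -0.6935] yaw -43.64053044823027 pitch -0.05482730376028278 tilt [-0.0008  0.0005 -1.    ] w 0.010305938722449252 F [-1.5933  1.0134 -1.1352] 12.3167
```

```bash
python3 -m handwheel '[[[0,0,0],[0.07,-0.07,0],0],[[0,0,0],[0.14,-0.14,0],0],[[0,0,0],[0.14,-0.14,0],0]]'; python3 -c "
from chk import *
state()"
```

```text
t: 12.57
position: [0.4947, 0.0939, 0.1365]
orientation: [-2.884, -1.237, 0.003]
contact_force: [-3.7, 4.1, 0.6]
gripper_width: 0.0103
grasp_force: 59.2
grip in clevis frame mm [-47.5624   0.0969  -0.7688] yaw -43.576588157940144 pitch -0.21342896368907224 tilt [-0.0033  0.002  -1.    ] w 0.010347250864764554 F [-3.7223  4.1358  0.5555] 12.5667
```

```bash
python3 -m handwheel '[[[0,0,0],[0,0,0],0.2],[[0,0,0],[0,0,0],0.3],[[0,0,0],[0,0,0],0.38],[[0,0,0],[0,0,0],0.38],[[0,0,0],[0,0,0],0.38],[[0,0,0],[0,0,1],0.38],[[0,0,0],[0,0,3],0.38],[[0,0,0],[0,0,6],0.38],[[0,0,0],[0,0,9],0.38],[[0,0,0],[-1,-1,9],0.38],[[0,0,0],[-1,-1,9],0.38],[[0,0,0],[-1,-1,9],0.38]]'; python3 - <<'E'
from chk import *
state()
v=cap("wrist","w10")
for n,k,z in(("btn out",-.059,0),("btn out top",-.059,.0135),("btn in top",-.054,.0135),("flange back top",-.048,.022),("flange front top",-.041,.022),("shoulder top front",-.005,.010),("seat top",0,.010),("lug top face",0,.0145),("far face top",.037,.0145),("balls",.042,.007),("tip",.055,.0035)):
    print(n,proj(v,C+X*k+[0,0,z]))
g=cv2.cvtColor(v[0],cv2.COLOR_RGB2GRAY)
r0=int(proj(v,C+[0,0,.0145])[1])
for r in range(r0-10,r0+21,5):print(r,g[r,170:360])
E
```

```text
t: 13.57
position: [0.4867, 0.081, 0.2272]
orientation: [2.888, 1.233, 0.001]
contact_force: [0.6, -0.3, 0.3]
gripper_width: 0.0326
grasp_force: 0.0
grip in clevis frame mm [-44.4013 -14.7212  89.9135] yaw -43.769915732881216 pitch 0.10861485878730884 tilt [ 0.0015 -0.0012 -1.    ] w 0.03255219699187378 F [ 0.5895 -0.3165  0.313 ] 13.5667
btn out [267.0133 194.7698]
btn out top [266.0438 199.3048]
btn in top [272.8991 199.2929]
flange back top [281.0055 202.4016]
flange front top [290.9502 202.3843]
shoulder top front [339.2602 197.9554]
seat top [346.0123 197.9438]
lug top face [347.1613 199.5202]
far face top [398.0413 199.432 ]
balls [401.2827 196.8282]
tip [416.7517 195.6422]
189 [200 200 200 201 202 203 204 205 205 202 198 192 188 191 191 193 193 192 193 192 194 194 196 197 196 190 195 208 215 215 213 211 211 210 210 207 202 198 198 199 199 189 181 196 202 201 201 201 201 201 204 206 207 208 209 209 209 211 210 211 210 196
 168 145 145 143 125 120 115 107 104 109 114 115 115 117 117 116 119 118 115 111 108 108 106 104 103 110 141 169 177 179 179 173 135  69  28  33  36  31  40  
[... 4271 characters left out ...]
 194 191 181 157 140 134 158 200 219 218 206 193 192 186 186 195 202 200 198 197 195 193 195 199 203 200 193 185 186 191 195 194 196 193 190 188 189 190 192 189 184 179 189 209 212 208
 206 205 203 202 196 182 176 188 194 194 182 180 195 199 198 197 197 197 197 198 198 198 196 190 183 186 176 142 106  99 104 105 107 105 103 107 108 103  99  98  99  99  95  94  96  96  98  99 102 108 113 112 114 115 115 119 159 188 172 146 121 119
 140 168 177 180 170 132  77  44  37  37  40  39  41  40  38  36  41  35  36  37  37  38  39  39  40  39  38  41  38  40  38  39  39  40  40  44  47  49  49  47  48  48  49  47  48  49  48  46  48  48  47  49  47  48  48  50  66  84  96 119 150 172
 185 187 187 188]
```

```bash
python3 -c "
from h import *
print(ctrl.job_done())"
```

```text
the job is handed in; nothing more can be done
None
```

The bar is down, the pin is seated at the near lug with its button sprung out, and the job was handed in at about 13.6 s; I did not get a verdict back, and the final check was by wrist-camera pixel readings rather than a viewed picture.

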